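# Draw a portion of muesli from the worktop dispenser

### The job

Draw one portion of muesli: stand the bowl upright on the worktop under the dispenser's spout and let go of it, and only then pull the spring-loaded dosing slide out by its black tab until its index bar lines up with the middle of the three lines on the guide, without going well past that line. The slide springs shut if released, so keep it at the middle line and finish while still holding it there. Leave the mug, the canister and the spice jar alone.

Things in the scene. Friction and masses are not known exactly. Their poses are not given: they have to be found in the camera images.
- bowl_center (a point): small white bowl, 114 mm across the rim, 47 mm high, open at the top, wall about 5 mm thick at the rim and leaning outward, 0.18 kg; stands upright and loose on the worktop. The point is on its axis, half-way up (23.5 mm above its underside); its z axis points up through the mouth
- spout_mouth (a point): centre of the round downward mouth of the dispenser's spout, a steel collar 40 mm across; the point is at its lower edge, 80 mm above the worktop, the collar's top is at 110 mm. Axes are the dispenser's: the spout faces -x, the slide pulls out to -y, z up. The bowl goes under it; in +x from this point the foot plate begins at 54 mm and the white foot at 72 mm
- dispenser: muesli dispenser, white and steel, fixed, 296 mm high; origin on the worktop, 80 mm in +x from the spout's mouth. Rubber foot plate and white foot up to 113 mm high; steel housing at 113 to 147 mm height, x from -24 to 98 mm, y to 65 mm either side; a pipe 34 mm thick leads from it to the spout; the round hopper on top is 130 mm across, axis at x = 37 mm
- pull_tab (a point): grip point of the black upright pull tab at the slide's outer end, 158 mm above the worktop. The tab is a plate 31 mm (x) by 12 mm (y), its top 15 mm above this point, its foot 31 mm below. Below it on the +y side: flat blade 31 mm wide, and the guide's rails ending 3 mm from the tab; their tops lie 24 mm below this point. Hopper wall 93 mm away in +y. Axes as the dispenser's; pulls out along -y
- index_bar (a point): thin black bar lying across the slide's aluminium blade, 83 mm in +y from the tab, moving with the slide; it is the index that is read against the lines of the guide
- middle_line (a point): the middle one of three thin black lines, 20 mm apart, engraved across the two steel rails of the guide in which the slide runs (the guide is fixed on the dispenser's side); the point is midway between the rails. Axes as the dispenser's
- dosing_slide (a joint): how far the slide is pulled out, m: 0 shut, 0.020 / 0.040 / 0.060 with the index bar at the first, middle and last line; 0.060 is the end stop. A spring pulls it shut: about 4.5 N at 0, 10.5 N at 0.040, rising by 1.5 N per 10 mm
- mug: white mug with a handle, 89 mm wide, 98 mm high, 120 mm over the handle; origin at its underside. Not to be disturbed
- canister: white square canister with a wooden lid and knob, 87 mm wide, 100 mm high; origin at its underside. Not to be disturbed
- spice_jar: spice jar, 47 mm wide, 98 mm high; origin at its underside. Not to be disturbed
Mind the look-alikes: they are no part of the job. Of the things that look like the part that bears bowl_center, the larger one is meant.

How it is judged:
By the outcome, as a careful person would: the job done as asked, in the order asked, and still so for the second after the job is handed in, while the arm keeps its last pose, push and grip.
It also fails if it takes over 46 s, if anything falls off the work surface, if the arm or the gripper's body presses on something with over 40 N, if the wrist force passes 120 N, or if a joint passes its speed limit or range.

### The arm

A 6-joint arm with a two-finger parallel gripper is mounted at the origin on a cart in front of the work surface, level with it; the furniture and walls round the work are solid. World frame = base frame: x ahead of the robot, y to its left, z up, the work surface at z = 0. Lengths are in m, angles in rad, forces in N, time in s.
With the tool pointing down it reaches from about 0.35 to 0.8 m from the base axis. Payload 7.3 kg.
Tool frame: the origin (TCP) lies at the very end of the fingers, on their centre line; the grasp point (between the pads) lies 19 mm behind it; z points along the fingers, y is the line along which they close (so a half turn about z gives the same grasp; the last joint's range is limited). The gripper opens to 85 mm and grips with 20 to 120 N. Pads are 22 mm wide; open, the fingers measure 114 mm over their backs; the gripper's body (76 mm by 85 mm) begins 54 mm behind the grasp point. The pads swing forward as they close: fully open they stand 13 mm farther back than shut.
Start: joints at [1.153, 0.342, 1.524, -0, 1.275, -0.146], TCP at [0.141, 0.506, 0.231] pointing down, gripper open.
Joint ranges: [-2.53, 2.53], [-0.77, 2.02], [0.04, 2.7], [-1, 4.14], [0.28, 2.66], [-3.11, 3.11]. Speed limits (rad/s): [2.57, 2.57, 3.14, 3.14, 3.14, 3.14].

### API

Orientations are given as a unit quaternion [w, x, y, z].
In Python, from workcell import * gives the robot as it stands.
- The arm moves only by the shell command python3 -m pendant 'ROWS' [FORCE]. ROWS is JSON, one flat list of numbers, 7 for each row, row after row: the turn, a rotation vector about the tool's x, y, z in degrees, then the shift along the tool's x, y, z in m, then the opening in per cent of the stroke, from 0 (shut) to 100 (fully open). A call has 1 to 5 rows; each row shifts and turns the commanded pose from where the row before left it, along the tool's axes as they then stand; what a row does not reach is not made up. A row lasts 1/8 s, in which the tool goes at most 62.5 mm and 10.7 degrees, less where a joint would pass 70% of its speed; a pose out of reach is approached as far as the arm can. A call with a gripper value outside its range is refused whole. The fingers move at their own pace and stop on an object; FORCE is the grip in N (left out, the last holds). Time passes only in rows, so rows that do not move let the fingers close. It gives the time, the measured TCP pose, the force, the opening and the grip force at its end, in the units of the state.
- sense(): the state, without advancing time (a new reading comes with each control period).
- read_camera(name): name is "scene" or "top" or "wrist"; returns a dict with "image" (420x560x3 uint8, red, green, blue), "depth" (420x560 float32, m along the optical axis (not along the pixel's ray), 0 where there is no reading), "vertical_fov" (degrees; the focal length in pixels is half the picture's height over the tangent of half this angle, whatever the lens; pixels are square), "cx", "cy" (the principal point, pixels), "distortion" ([k1, k2, p1, p2, k3] as OpenCV has them; the pictures are not rectified), "world_from_camera" (4x4, takes a point from camera to world coordinates); the wrist camera has in their place "hand_eye" (4x4, takes a point from camera to tool coordinates, whose origin is the TCP and whose axes are the flange's). Camera axes: x right, y down, z forward; pixel columns grow to the right and rows downward; lengths in m; the calibration is good to about 2 mm. A picture is of the moment at which its call begins: read the wrist's pose just before it.
- close_job(): hands the job in; it is judged then, once.
The state is a dict: "clock": time; "joints": joint angles; "qd": joint speeds; "tau": joint torques, N m; "tool_pos": TCP position; "ee_rot": TCP orientation; "force": force on the tool from outside, world axes, zero at the start; "torque": the same for the moment, N m; "finger_gap": opening from 0.0 (shut) to 1.0 (fully open); "grasp_force": force on a finger pad.
Only numpy, scipy, OpenCV 4.12 (cv2) and the standard library are available. Lean on these libraries where they do the work, as an engineer would, in place of code of your own. Each camera call takes 0.05 s, during which the arm holds its last target. There are 200 camera calls.

## Working session

There is one attempt and no reset: what is moved stays moved. The work goes in short steps, Python scripts to look and compute and a shell command to move; the robot and the scene stay as the last step left them, time stands still between calls to the robot, and variables do not carry over. Pictures are saved under pics/ and viewed, at most 10 in all, crops included, and the job is handed in when it is done.

```bash
mkdir -p pics; cat > h.py <<'E'
from workcell import *
import numpy as np, cv2
from scipy.spatial.transform import Rotation as R
def cam(n):
    s=sense(); c=read_camera(n)
    f=c["image"].shape[0]/2/np.tan(np.radians(c["vertical_fov"])/2)
    c["K"]=np.array([[f,0,c["cx"]],[0,f,c["cy"]],[0,0,1]])
    if "hand_eye" in c:
        T=np.eye(4); q=s["ee_rot"]; T[:3,:3]=R.from_quat([*q[1:],q[0]]).as_matrix(); T[:3,3]=s["tool_pos"]
        c["world_from_camera"]=T@np.array(c["hand_eye"])
    return c
def cloud(c):
    h,w=c["depth"].shape
    u,v=np.meshgrid(np.arange(w),np.arange(h))
    p=cv2.undistortPoints(np.stack([u,v],-1).reshape(-1,1,2).astype(float),c["K"],np.array(c["distortion"],float)).reshape(h,w,2)
    P=np.dstack([p,np.ones((h,w))])*c["depth"][...,None]
    T=np.array(c["world_from_camera"]); return P@T[:3,:3].T+T[:3,3]
def save(c,n): cv2.imwrite(f"pics/{n}.png",c["image"][...,::-1])
E
python3 - <<'E'
from h import *
print(sense())
for n in("scene","top"):
    c=cam(n); save(c,n); np.savez(n+".npz",P=cloud(c),d=c["depth"],im=c["image"]); print(n,c["vertical_fov"],np.round(c["world_from_camera"],3).tolist())
E
```

```text
{'clock': 0.0, 'joints': array([ 1.15298913e+00,  3.42723314e-01,  1.52505063e+00, -4.19880811e-05,
        1.27538414e+00, -1.45970553e-01]), 'qd': array([-0.00011187, -0.00167104,  0.00104866,  0.00208579,  0.00128622,
       -0.00037751]), 'tau': array([-3.55647740e-05, -4.33673143e+01, -2.46014178e+01, -1.47492806e-04,
        7.68512691e-03,  6.01370218e-06]), 'tool_pos': array([0.14076942, 0.5053464 , 0.23061392]), 'ee_rot': array([-1.98441559e-04,  1.35494108e-01,  9.90777843e-01, -7.57410553e-04]), 'force': array([ 0.63451417,  0.84089026, -0.17172269]), 'torque': array([-0.0073204 , -0.07329486,  0.04853406]), 'grasp_force': 0.0, 'finger_gap': 0.999723753294058}
scene 57.30596717718975 [[-0.834, -0.414, 0.365, -0.082], [-0.552, 0.616, -0.562, 1.04], [0.007, -0.67, -0.743, 1.324], [0.0, 0.0, 0.0, 1.0]]
top 43.12130472265485 [[-0.291, -0.794, 0.533, -0.523], [-0.957, 0.237, -0.171, 0.457], [0.009, -0.56, -0.828, 1.738], [0.0, 0.0, 0.0, 1.0]]
```

View pics/top.png

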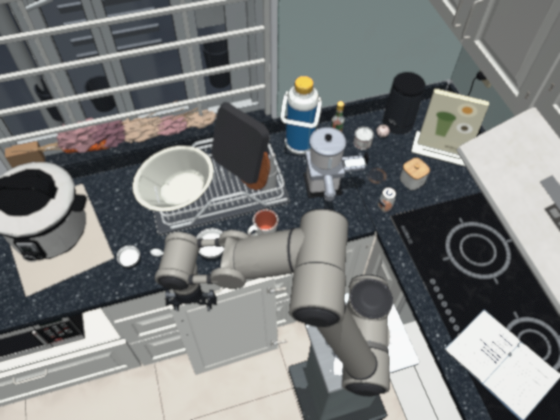

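View pics/scene.png

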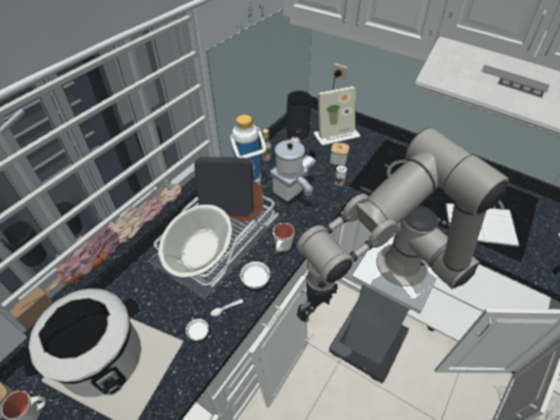

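The scene view shows the large bowl at (255,275), the small look-alike at (197,330), the dispenser at (290,170) and the mug at (283,235). The top view shows the dispenser at (325,160), with its slide and guide at about (352,163).

```bash
python3 - <<'E'
from h import *
a=np.load("scene.npz");b=np.load("top.npz")
A=cv2.resize(a["im"][130:300,230:360],None,fx=3,fy=3,interpolation=3)
B=cv2.resize(b["im"][120:270,190:390],None,fx=2,fy=2,interpolation=3)
cv2.imwrite("pics/c1.png",np.hstack([A,np.vstack([B,np.zeros((A.shape[0]-300,400,3),np.uint8)])])[...,::-1])
for nm,z in(("s",a),("t",b)):
    P=z["P"];d=z["d"]>0
    for pts in ([(255,270),(255,290),(283,235),(290,170),(283,190),(308,160),(308,183),(300,188),(340,150),(340,175)] if nm=="s" else [(210,240),(265,220),(325,145),(325,180),(352,163),(362,163),(328,190),(413,172),(387,200)]):
        print(nm,pts,np.round(P[pts[1],pts[0]],3))
P=a["P"].reshape(-1,3)
m=(a["d"].ravel()>0)&(P[:,2]>.005)&(P[:,2]<.06)
E
```

```text
s (255, 270) [0.484 0.371 0.018]
s (255, 290) [0.435 0.439 0.002]
s (283, 235) [0.485 0.164 0.03 ]
s (290, 170) [ 0.588 -0.044  0.199]
s (283, 190) [ 0.614 -0.03   0.073]
s (308, 160) [ 0.592 -0.211  0.138]
s (308, 183) [ 0.517 -0.088  0.123]
s (300, 188) [ 0.576 -0.122  0.033]
s (340, 150) [ 0.527 -0.43   0.083]
s (340, 175) [ 0.443 -0.272  0.072]
t (210, 240) [0.157 0.418 0.579]
t (265, 220) [0.503 0.182 0.033]
t (325, 145) [ 0.604 -0.074  0.269]
t (325, 180) [ 0.542 -0.063  0.141]
t (352, 163) [ 0.589 -0.189  0.141]
t (362, 163) [ 0.575 -0.224  0.146]
t (328, 190) [ 0.506 -0.063  0.125]
t (413, 172) [ 0.523 -0.429  0.078]
t (387, 200) [ 0.431 -0.278  0.075]
```

View pics/c1.png

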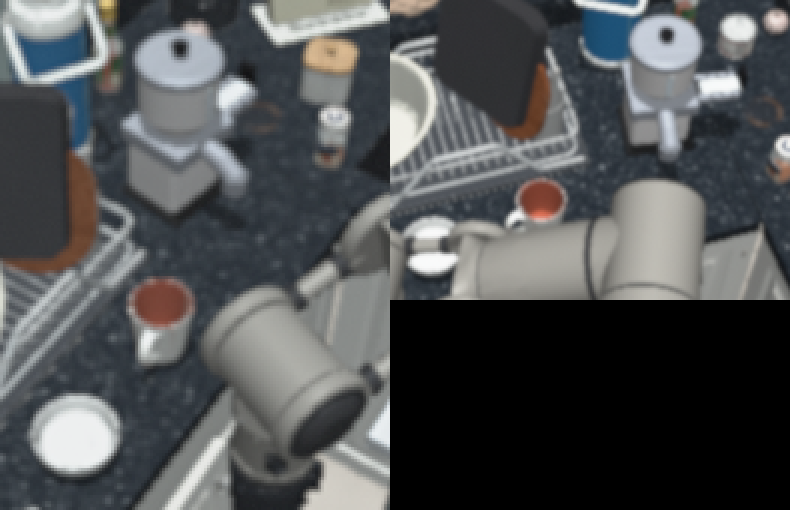

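```bash
python3 - <<'E'
from h import *
from scipy.optimize import least_squares
def circ(p):
    r=least_squares(lambda q:np.hypot(p[:,0]-q[0],p[:,1]-q[1])-q[2],[*p[:,:2].mean(0),.06],loss="soft_l1",f_scale=.002).x; return np.round(r,4)
for nm in("scene","top"):
    z=np.load(nm+".npz");P=z["P"][z["d"]>0]
    def box(x,y,zz): return P[(P[:,0]>x[0])&(P[:,0]<x[1])&(P[:,1]>y[0])&(P[:,1]<y[1])&(P[:,2]>zz[0])&(P[:,2]<zz[1])]
    b=box((.38,.56),(.27,.45),(.036,.055)); print(nm,"bowl rim",len(b),b.max(0),circ(b) if len(b)>20 else "", b.min(0))
    h=box((.5,.7),(-.17,.03),(.17,.25)); print("hopper",len(h),circ(h))
    s=box((.42,.53),(-.13,.0),(.07,.16)); print("spout",len(s)); print(np.round(s[::max(1,len(s)//12)],3).tolist())
    t=box((.5,.66),(-.3,-.15),(.1,.2)); print("slide",len(t)); t=t[t[:,1].argsort()]; print(np.round(t[::max(1,len(t)//25)],3).tolist())
    k=box((.5,.7),(-.17,.03),(.143,.152)); print("housing top",len(k), cv2.minAreaRect(k[:,:2].astype(np.float32)))
    m=box((.4,.6),(.1,.26),(.07,.12)); print("mug",len(m),circ(m),m.min(0),m.max(0))
E
```

```text
scene bowl rim 144 [0.52193922 0.44815311 0.05163492] [0.4628 0.4008 0.0542] [0.4074692  0.34204487 0.03606716]
hopper 314 [ 0.6241 -0.0921  0.061 ]
spout 106
[[0.53, -0.072, 0.148], [0.529, -0.063, 0.137], [0.519, -0.065, 0.134], [0.513, -0.073, 0.125], [0.51, -0.067, 0.125], [0.512, -0.064, 0.12], [0.516, -0.062, 0.114], [0.511, -0.054, 0.116], [0.51, -0.052, 0.112], [0.515, -0.053, 0.102], [0.523, -0.058, 0.087], [0.489, -0.071, 0.095], [0.489, -0.071, 0.089], [0.498, -0.051, 0.088]]
slide 164
[[0.582, -0.247, 0.173], [0.587, -0.246, 0.178], [0.605, -0.243, 0.141], [0.584, -0.242, 0.158], [0.59, -0.241, 0.18], [0.584, -0.24, 0.177], [0.592, -0.239, 0.156], [0.58, -0.237, 0.151], [0.578, -0.236, 0.14], [0.6, -0.234, 0.137], [0.591, -0.23, 0.132], [0.624, -0.228, 0.13], [0.582, -0.224, 0.134], [0.603, -0.221, 0.138], [0.568, -0.218, 0.138], [0.611, -0.216, 0.132], [0.57, -0.212, 0.136], [0.578, -0.208, 0.134], [0.593, -0.204, 0.137], [0.602, -0.202, 0.134], [0.578, -0.198, 0.136], [0.597, -0.192, 0.137], [0.568, -0.191, 0.133], [0.581, -0.185, 0.137], [0.577, -0.181, 0.117], [0.586,
[... 929 characters left out ...]
], [0.572, -0.224, 0.137], [0.611, -0.22, 0.128], [0.568, -0.216, 0.126], [0.593, -0.211, 0.141], [0.593, -0.208, 0.135], [0.583, -0.205, 0.13], [0.568, -0.201, 0.144], [0.598, -0.198, 0.133], [0.582, -0.195, 0.135], [0.612, -0.191, 0.136], [0.604, -0.188, 0.135], [0.613, -0.183, 0.132], [0.611, -0.18, 0.123], [0.597, -0.177, 0.135], [0.58, -0.173, 0.146], [0.588, -0.17, 0.13], [0.58, -0.166, 0.135], [0.627, -0.163, 0.142], [0.583, -0.159, 0.134], [0.588, -0.152, 0.144]]
housing top 262 ((0.5999211668968201, -0.07304717600345612), (0.16501082479953766, 0.11120570451021194), 52.72433853149414)
mug 397 [0.5159 0.2185 0.0702] [0.4210851  0.10059061 0.0700672 ] [0.59905573 0.25989194 0.11995711]
```

```bash
cat >> h.py <<'E'
def pose():
    s=sense(); q=s["ee_rot"]; return np.array(s["tool_pos"]),R.from_quat([*q[1:],q[0]]).as_matrix()
def plan(p1,R1,n,start=None):
    p,Rm=start if start else pose()
    rv=R.from_matrix(Rm.T@R1).as_rotvec()
    for i in range(n):
        d=Rm.T@((np.array(p1)-p)/(n-i)); print([round(float(x),2) for x in np.degrees(rv/n)],[round(float(x),4) for x in d])
        p=p+Rm@d; Rm=Rm@R.from_rotvec(rv/n).as_matrix()
    print("-"); return p,Rm
def tool(az,tilt): # y (closing) radial at az deg, fingers leaning outward by tilt
    a,t=np.radians([az,tilt]); r=np.array([np.cos(a),np.sin(a),0]); u=np.array([0,0,1.])
    z=np.sin(t)*r-np.cos(t)*u; y=np.cos(t)*r+np.sin(t)*u; return np.stack([np.cross(y,z),y,z],1)
E
python3 -m pendant '[0,0,0,-0.049,-0.015,-0.005,100, 0,0,0,-0.049,-0.015,-0.005,100, 0,0,0,-0.049,-0.015,-0.005,100, 0,0,0,-0.049,-0.015,-0.005,100, 0,0,0,-0.049,-0.015,-0.005,100]' 40
python3 -m pendant '[0,0,0,-0.049,-0.015,-0.005,100, 0,0,8.4,0,0,0,100, 0,0,8.4,0,0,0,100, 0,0,8.4,0,0,0,100, 0,0,8.4,0,0,0,100]'
python3 -m pendant '[0,0,0,0,0,0,100]'
python3 - <<'E'
from h import *
c=cam("wrist"); save(c,"w1"); np.savez("w1.npz",P=cloud(c),d=c["depth"],im=c["image"]); print(c["vertical_fov"],np.round(c["hand_eye"],3).tolist(), sense()["clock"],sense()["joints"])
E
```

```text
clock: 0.72
tool_pos: [0.3579, 0.3666, 0.2562]
ee_rot: [-0.0, 0.135, 0.991, -0.0]
force: [0.6, 0.0, -0.7]
finger_gap: 0.996
grasp_force: 0.0
clock: 1.35
tool_pos: [0.3998, 0.3399, 0.2609]
ee_rot: [-0.0, 0.418, 0.908, -0.0]
force: [-0.1, -0.8, 0.2]
finger_gap: 1.003
grasp_force: 0.0
clock: 1.48
tool_pos: [0.3998, 0.34, 0.261]
ee_rot: [-0.0, 0.415, 0.91, -0.0]
force: [0.2, 0.1, -0.5]
finger_gap: 0.997
grasp_force: 0.0
67.7157071425061 [[-0.001, -0.951, -0.308, 0.078], [1.0, -0.001, 0.0, -0.0], [-0.001, -0.308, 0.951, -0.143], [0.0, 0.0, 0.0, 1.0]] 1.525 [ 5.58624697e-01  3.20350285e-01  1.47216995e+00  5.07357768e-05
  1.34973817e+00 -1.56915344e-01]
```

View pics/w1.png

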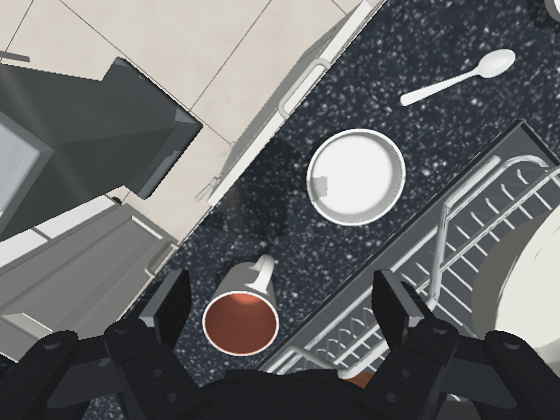

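The wrist view shows the bowl rim as an ellipse centred at (356,177), the mug at (241,322) and the rack to the right. I'll refine the bowl from depth.

```bash
python3 - <<'E'
from h import *
from scipy.optimize import least_squares
z=np.load("w1.npz");P=z["P"];im=z["im"].astype(int)
m=(im.min(2)>140)&(z["d"]>0)
n,l,st,ce=cv2.connectedComponentsWithStats(m.astype(np.uint8)); k=l[177,370]
Q=P[l==k]; print(st[k],Q.min(0),Q.max(0))
rim=Q[(Q[:,2]>.043)]
q=least_squares(lambda q:np.hypot(rim[:,0]-q[0],rim[:,1]-q[1])-q[2],[.46,.4,.055],loss="soft_l1",f_scale=.001).x
print(len(rim),q,np.percentile(rim[:,2],[5,50,95]))
# table z and mug
print("table",np.median(P[100:140,300:350,2]), P[322,241],P[300,290])
d=Q-[q[0],q[1],0]; rr=np.hypot(d[:,0],d[:,1])
for a in range(0,50,5): s=(Q[:,2]*1000>=a)&(Q[:,2]*1000<a+5); print(a,s.sum(),np.percentile(rr[s],[5,50,95]).round(4) if s.sum() else "")
b=q[:2]; az=np.degrees(np.arctan2(b[1],b[0])); print("az",az)
r=b/np.linalg.norm(b); g=b-r*.0545
tl=35; T=tool(az,tl); p=np.array([*g,.045])+T[:,2]*.022; pre=p-T[:,2]*.09
print("grasp tcp",p,"pre",pre)
plan(pre,T,5,None); plan(p,T,3,(pre,T))
E
```

```text
[ 306  129  100   97 7161] [ 0.40655505  0.33306404 -0.00113692] [0.54124131 0.45584752 0.04912018]
1171 [0.4628639  0.39831455 0.05491229] [0.0437751  0.04617291 0.04776108]
table 0.0007702112660182003 [0.48567598 0.15834171 0.047643  ] [5.34938594e-01 2.04418890e-01 1.12288351e-04]
0 25 [0.0638 0.0765 0.0789]
5 0 
10 1324 [0.0061 0.0188 0.0276]
15 2092 [0.0251 0.0345 0.0418]
20 1315 [0.04   0.0448 0.0481]
25 377 [0.0473 0.0491 0.0504]
30 264 [0.0496 0.0506 0.0515]
35 341 [0.0506 0.0517 0.0527]
40 461 [0.0519 0.0531 0.0554]
45 958 [0.0533 0.0552 0.0572]
az 40.713428627551096
grasp tcp [0.43111864 0.37099637 0.02697866] pre [0.39199021 0.33732465 0.10070234]
[-7.01, -0.02, 0.05] [0.0006, -0.0015, 0.0321]
[-7.01, -0.02, 0.05] [0.0006, -0.0054, 0.0316]
[-7.01, -0.02, 0.05] [0.0006, -0.0092, 0.0307]
[-7.01, -0.02, 0.05] [0.0006, -0.0129, 0.0294]
[-7.01, -0.02, 0.05] [0.0006, -0.0164, 0.0276]
-
[0.0, 0.0, 0.0] [-0.0, 0.0, 0.03]
[0.0, 0.0, 0.0] [-0.0, -0.0, 0.03]
[0.0, 0.0, 0.0] [0.0, 0.0, 0.03]
-
```

```bash
python3 - <<'E'
from h import *
b=np.array([.4629,.3983]);az=40.7
r=b/np.linalg.norm(b); g=b-r*.0545
T=tool(az,22); p=np.array([*g,.0465])+T[:,2]*.021; pre=p-T[:,2]*.06
print(p,pre)
plan(pre,T,5,None); plan(p,T,3,(pre,T))
E
```

```text
[0.42755204 0.36788318 0.02702914] [0.41051191 0.35322636 0.08266017]
[-4.41, -0.01, 0.06] [0.0006, 0.0034, 0.0357]
[-4.41, -0.01, 0.06] [0.0006, 0.0006, 0.0358]
[-4.41, -0.01, 0.06] [0.0006, -0.0021, 0.0358]
[-4.41, -0.01, 0.06] [0.0006, -0.0049, 0.0355]
[-4.41, -0.01, 0.06] [0.0006, -0.0076, 0.035]
-
[0.0, 0.0, 0.0] [0.0, -0.0, 0.02]
[0.0, 0.0, 0.0] [-0.0, -0.0, 0.02]
[0.0, 0.0, 0.0] [-0.0, 0.0, 0.02]
-
```

```bash
python3 -m pendant '[-4.4,0,0.06,0.0006,0.0034,0.0357,45, -4.4,0,0.06,0.0006,0.0006,0.0358,45, -4.4,0,0.06,0.0006,-0.0021,0.0358,45, -4.4,0,0.06,0.0006,-0.0049,0.0355,45, -4.4,0,0.06,0.0006,-0.0076,0.035,45]' 40
python3 -m pendant '[0,0,0,0,0,0,45]'
python3 - <<'E'
from h import *
p,Rm=pose(); print(p,Rm.round(3).tolist())
c=cam("wrist"); P=cloud(c); im=c["image"].copy(); cv2.imwrite("pics/w2.png",im[...,::-1])
T=tool(40.7,22); plan([.42755,.36788,.0270],T,3)
E
```

```text
clock: 2.15
tool_pos: [0.4109, 0.3533, 0.0824]
ee_rot: [0.081, 0.409, 0.892, 0.175]
force: [-0.0, 0.6, -1.3]
finger_gap: 0.45
grasp_force: 0.0
clock: 2.28
tool_pos: [0.4081, 0.3519, 0.0801]
ee_rot: [0.077, 0.41, 0.893, 0.17]
force: [0.8, -0.0, 0.5]
finger_gap: 0.451
grasp_force: 0.0
[0.40812306 0.3518697  0.08013816] [[-0.651, 0.706, 0.278], [0.759, 0.605, 0.241], [0.002, 0.367, -0.93]]
[-0.07, -0.01, -0.03] [-0.0001, 0.0003, 0.02]
[-0.07, -0.01, -0.03] [-0.0001, 0.0002, 0.02]
[-0.07, -0.01, -0.03] [-0.0001, 0.0002, 0.02]
-
```

View pics/w2.png

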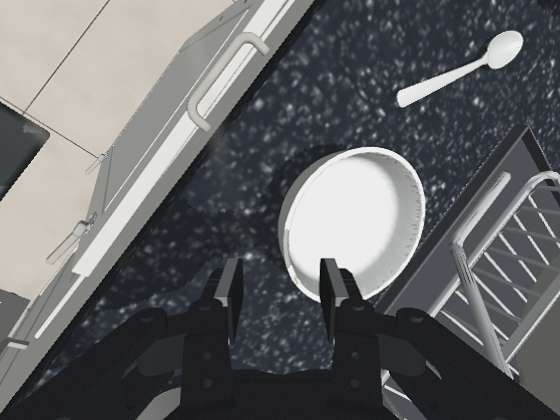

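The fingers at x≈235 and 328 straddle the near rim at x≈287, so I'll advance and grip.

```bash
python3 -m pendant '[0,0,0,0,0,0.02,45, 0,0,0,0,0,0.02,45, 0,0,0,0,0,0.02,45, 0,0,0,0,0,0,45]'
python3 -m pendant '[0,0,0,0,0,0,0, 0,0,0,0,0,0,0, 0,0,0,0,0,0,0, 0,0,0,0,0,0,0]' 40
python3 -m pendant '[0,0,0,0,0.002,-0.01,0, 0,0,0,0,0.008,-0.02,0, 0,0,0,0,0.008,-0.02,0]'
python3 - <<'E'
from h import *
for i in range(3): print(pose()[0])
c=cam("wrist"); save(c,"w3"); print(pose()[0])
E
```

```text
clock: 2.82
tool_pos: [0.4328, 0.3712, 0.0356]
ee_rot: [0.076, 0.41, 0.893, 0.17]
force: [0.2, -0.0, -0.7]
finger_gap: 0.451
grasp_force: 0.0
clock: 3.32
tool_pos: [0.431, 0.3698, 0.0344]
ee_rot: [0.075, 0.411, 0.893, 0.169]
force: [0.7, -0.2, -1.7]
finger_gap: 0.055
grasp_force: 38.9
clock: 3.7
tool_pos: [0.4302, 0.3686, 0.0884]
ee_rot: [0.075, 0.411, 0.893, 0.169]
force: [-0.4, 0.1, -1.2]
finger_gap: 0.054
grasp_force: 38.9
[0.43017631 0.36863948 0.08844132]
[0.43017631 0.36863948 0.08844132]
[0.43017631 0.36863948 0.08844132]
[0.43172473 0.36963164 0.09153562]
```

View pics/w3.png

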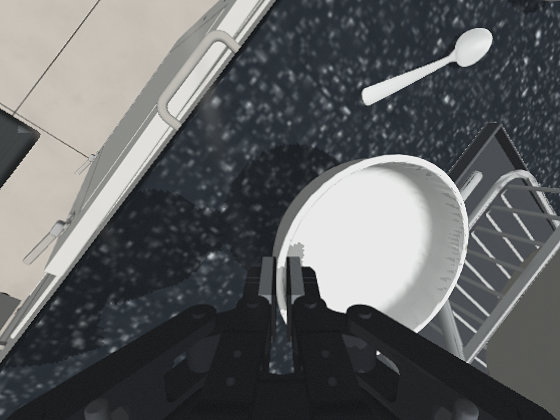

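```bash
python3 - <<'E'
from h import *
c=cam("wrist"); P=cloud(c); p,Rm=pose(); im=c["image"].astype(int)
m=(im.min(2)>140)&(c["depth"]>0)
n,l,st,ce=cv2.connectedComponentsWithStats(m.astype(np.uint8)); Q=P[l==l[230,380]]
L=(Q-p)
# rim: take top points relative to local: fit plane to highest band iteratively
n0=np.array([0,0,1.])
for i in range(5):
    h=L@n0; rim=L[h>np.percentile(h,99)-.004]
    u,s,v=np.linalg.svd(rim-rim.mean(0),full_matrices=False); n0=v[2]*np.sign(v[2,2])
from scipy.optimize import least_squares
q=least_squares(lambda q:np.hypot(rim[:,0]-q[0],rim[:,1]-q[1])-q[2],[.04,.03,.055],loss="soft_l1",f_scale=.001).x
print("tcp",p,"normal",n0,len(rim),"center rel",q,"rim z rel",np.percentile(rim[:,2],50), "radial",np.hypot(*q[:2]),"az",np.degrees(np.arctan2(q[1],q[0])))
w=plan(p+[0,0,.11],Rm,2); T=tool(-8,22)
plan([.40,.02,.2],T,10,w)
E
```

```text
tcp [0.43168373 0.36963259 0.09036035] normal [0.27032919 0.25364374 0.92875561] 1122 center rel [0.04061895 0.03793823 0.04810189] rim z rel 0.021747484762400043 radial 0.055580648022787685 az 43.04557127691286
[0.0, 0.0, 0.0] [0.0002, 0.0202, -0.0511]
[0.0, 0.0, 0.0] [0.0002, 0.0202, -0.0511]
-
[-0.05, -1.82, 4.51] [-0.0245, -0.0234, -0.0093]
[-0.05, -1.82, 4.51] [-0.0265, -0.0214, -0.0085]
[-0.05, -1.82, 4.51] [-0.0284, -0.0192, -0.0077]
[-0.05, -1.82, 4.51] [-0.03, -0.0169, -0.0067]
[-0.05, -1.82, 4.51] [-0.0315, -0.0145, -0.0058]
[-0.05, -1.82, 4.51] [-0.0327, -0.0119, -0.0048]
[-0.05, -1.82, 4.51] [-0.0336, -0.0093, -0.0037]
[-0.05, -1.82, 4.51] [-0.0344, -0.0067, -0.0026]
[-0.05, -1.82, 4.51] [-0.0349, -0.0039, -0.0015]
[-0.05, -1.82, 4.51] [-0.0351, -0.0012, -0.0004]
-
```

```bash
python3 - <<'E'
from h import *
c=cam("wrist"); P=cloud(c); p,Rm=pose(); d=c["depth"]
for (u,v) in [(360,230),(400,230),(360,260),(400,260),(380,200),(340,200)]: print(u,v,(P[v,u]-p).round(4))
# profile along a row through bowl
print([( u,*(P[240,u]-p).round(3)) for u in range(270,480,8)])
im=c["image"].astype(int); m=(im.min(2)>140)&(d>0)
n,l,st,ce=cv2.connectedComponentsWithStats(m.astype(np.uint8)); k=(l==l[230,380])
cs,_=cv2.findContours(k.astype(np.uint8),0,1); 
ct=max(cs,key=len)[:,0]; print([(*q,*(P[q[1],q[0]]-p).round(3)) for q in ct[::max(1,len(ct)//24)]])
E
```

```text
360 230 [ 0.0396  0.0449 -0.0138]
400 230 [ 0.0609  0.0607 -0.0086]
360 260 [ 0.0546  0.0305 -0.0139]
400 260 [ 0.076   0.0463 -0.0077]
380 200 [ 0.035   0.0658 -0.0105]
340 200 [ 0.0143  0.0505 -0.0137]
[(270, np.float64(0.035), np.float64(0.001), np.float64(-0.088)), (278, np.float64(-0.012), np.float64(0.013), np.float64(0.003)), (286, np.float64(-0.016), np.float64(0.016), np.float64(0.015)), (294, np.float64(0.005), np.float64(0.017), np.float64(-0.012)), (302, np.float64(0.01), np.float64(0.019), np.float64(-0.014)), (310, np.float64(0.016), np.float64(0.022), np.float64(-0.017)), (318, np.float64(0.02), np.float64(0.025), np.float64(-0.015)), (326, np.float64(0.026), np.float64(0.027), np.float64(-0.016)), (334, np.float64(0.03), np.float64(0.03), np.float64(-0.016)), (342, np.float64(0.034), np.float64(0.033), np.float64(-0.015)), (350, np.float64(0.038), np.float64(0.036), np.float64(-0.014)), (358, np.float64(0.044), np.float64(0.04), np.float64(-0.015)), (366, np.float64(0.048), np.float64(0.043), np.float64(-0.013)), (374, np.float64(0.054), np.float64(0.046), np.float64(
[... 2382 characters left out ...]
9), np.int32(248), np.float64(0.212), np.float64(0.114), np.float64(-0.057)), (np.int32(473), np.int32(217), np.float64(0.212), np.float64(0.143), np.float64(-0.083)), (np.int32(514), np.int32(176), np.float64(0.164), np.float64(0.172), np.float64(-0.041)), (np.int32(511), np.int32(171), np.float64(0.155), np.float64(0.17), np.float64(-0.04)), (np.int32(478), np.int32(204), np.float64(0.146), np.float64(0.13), np.float64(-0.039)), (np.int32(472), np.int32(182), np.float64(0.153), np.float64(0.151), np.float64(-0.062)), (np.int32(455), np.int32(186), np.float64(0.043), np.float64(0.09), np.float64(0.02)), (np.int32(408), np.int32(155), np.float64(0.007), np.float64(0.082), np.float64(0.018))]
```

```bash
python3 -m pendant '[0,0,0,0,0.02,-0.051,0, 0,0,0,0,0.02,-0.051,0, 0,-1.8,4.5,-0.0245,-0.0234,-0.0093,0, 0,-1.8,4.5,-0.0265,-0.0214,-0.0085,0, 0,-1.8,4.5,-0.0284,-0.0192,-0.0077,0]'
python3 -m pendant '[0,-1.8,4.5,-0.03,-0.017,-0.0067,0, 0,-1.8,4.5,-0.0315,-0.0145,-0.0058,0, 0,-1.8,4.5,-0.0327,-0.0119,-0.0048,0, 0,-1.8,4.5,-0.0336,-0.0093,-0.0037,0, 0,-1.8,4.5,-0.0344,-0.0067,-0.0026,0]'
python3 -m pendant '[0,-1.8,4.5,-0.035,-0.004,-0.0015,0, 0,-1.8,4.5,-0.035,-0.0012,0,0, 0,0,0,0,0,0,0]'
python3 - <<'E'
from h import *
print(pose(),sense()["joints"])
for n in("wrist","scene","top"):
    c=cam(n); np.savez(n+"2.npz",P=cloud(c),d=c["depth"],im=c["image"])
    if n=="wrist": A=c["image"]
    if n=="scene": B=c["image"]
cv2.imwrite("pics/c2.png",np.vstack([A,cv2.resize(B[120:210,240:364],(248,180))[...,:] .repeat(1,0) if 0 else np.zeros((0,560,3),np.uint8)])[...,::-1])
E
```

```text
clock: 4.47
tool_pos: [0.4204, 0.2625, 0.1962]
ee_rot: [0.096, 0.522, 0.833, 0.156]
force: [0.1, 0.1, -2.3]
finger_gap: 0.055
grasp_force: 40.4
clock: 5.1
tool_pos: [0.4047, 0.0878, 0.1968]
ee_rot: [0.129, 0.685, 0.705, 0.131]
force: [0.1, -0.2, -2.5]
finger_gap: 0.057
grasp_force: 40.3
clock: 5.48
tool_pos: [0.3988, 0.0175, 0.1966]
ee_rot: [0.14, 0.742, 0.645, 0.119]
force: [-0.5, -0.4, -2.2]
finger_gap: 0.058
grasp_force: 40.5
(array([0.39878993, 0.01751657, 0.19656636]), array([[ 0.13987277,  0.92347146,  0.35726192],
       [ 0.99016259, -0.12910332, -0.05394795],
       [-0.00369569,  0.36129324, -0.93244493]])) [-1.48205463e-01 -3.81787299e-02  2.16496575e+00 -1.00116927e-03
  6.45131633e-01 -7.87513953e-03]
```

View pics/c2.png

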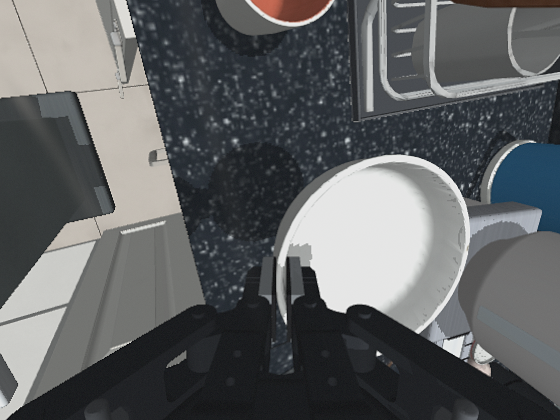

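The wrist view shows the bowl held level and upright. The housing corner is near (540,205), the hopper is at the right edge and the mug is at the top. I'll fit the dispenser model to the point clouds.

```bash
python3 - <<'E'
from h import *
from scipy.optimize import least_squares
def box(q,c,h):
    d=np.abs(q-c)-h; return np.linalg.norm(np.maximum(d,0),axis=1)+np.minimum(d.max(1),0)
def cyl(q,x,r,z0,z1):
    d=np.stack([np.hypot(q[:,0]-x,q[:,1])-r,np.abs(q[:,2]-(z0+z1)/2)-(z1-z0)/2],1)
    return np.linalg.norm(np.maximum(d,0),axis=1)+np.minimum(d.max(1),0)
def cap(q,a,b,r):
    t=np.clip((q-a)@(b-a)/((b-a)@(b-a)),0,1); return np.linalg.norm(q-a-t[:,None]*(b-a),axis=1)-r
def sdf(q,z1):
    return np.min([cyl(q,.037,.065,.14,.235),box(q,np.array([.037,0,.13]),np.array([.061,.065,.017])),cyl(q,-.08,.02,.08,.11),cap(q,np.array([-.08,0,.112]),np.array([-.01,0,z1]),.017)],0)
def loc(P,v): 
    c,s=np.cos(v[2]),np.sin(v[2]); d=P[:,:2]-v[:2]; return np.c_[d[:,0]*c+d[:,1]*s,-d[:,0]*s+d[:,1]*c,P[:,2]]
ALL=[]
for n in("scene","top","wrist2","scene2","top2"):
    z=np.load(n+".npz");P=z["P"][z["d"]>0]
    P=P[(np.abs(P[:,0]-.58)<.14)&(np.abs(P[:,1]+.08)<.11)&(P[:,2]>.085)&(P[:,2]<.225)]
    q=loc(P,[.585,-.08,-.15]); P=P[(sdf(q,.13)<.025)&(q[:,1]>-.075)]
    if len(P)<40: print(n,len(P)); continue
    f=lambda v:sdf(loc(P,v),v[3])
    r=least_squares(f,[.585,-.08,-.15,.13],loss="cauchy",f_scale=.003); v=r.x
    sp=v[:2]-.08*np.array([np.cos(v[2]),np.sin(v[2])])
    print(n,len(P),v.round(4),np.degrees(v[2]).round(1),"spout",sp.round(4),"med",np.median(np.abs(f(v))).round(4))
    if "wrist" not in n: ALL.append(P)
P=np.vstack(ALL); v=least_squares(lambda v:sdf(loc(P,v),v[3]),[.585,-.08,-.15,.13],loss="cauchy",f_scale=.003).x
print("all",v,np.degrees(v[2]),v[:2]-.08*np.array([np.cos(v[2]),np.sin(v[2])])); np.save("disp.npy",v)
for n in("scene","top","scene2","top2"):
    z=np.load(n+".npz");P=z["P"][z["d"]>0];q=loc(P,v)
    s=q[(q[:,1]<-.1)&(q[:,1]>-.25)&(np.abs(q[:,0]-.02)<.08)&(q[:,2]>.148)&(q[:,2]<.2)]
    if len(s): print(n,len(s),np.percentile(s,[3,50,97],axis=0).round(4).tolist())
    s=q[(q[:,1]<-.08)&(q[:,1]>-.19)&(np.abs(q[:,0]-.02)<.08)&(q[:,2]>.125)&(q[:,2]<.148)]
    if len(s): print(n,"rails",len(s),np.percentile(s,[3,50,97],axis=0).round(4).tolist())
E
```

```text
scene 804 [ 0.5901 -0.0873 -0.1929  0.1389] -11.0 spout [ 0.5116 -0.072 ] med 0.0029
top 960 [ 0.591  -0.0859 -0.1747  0.1365] -10.0 spout [ 0.5122 -0.072 ] med 0.003
wrist2 14003 [ 0.5912 -0.0881 -0.1944  0.13  ] -11.1 spout [ 0.5127 -0.0726] med 0.0013
scene2 676 [ 0.5903 -0.0884 -0.1707  0.1369] -9.8 spout [ 0.5114 -0.0748] med 0.0032
top2 485 [ 0.5934 -0.0854 -0.1838  0.13  ] -10.5 spout [ 0.5147 -0.0708] med 0.0025
all [ 0.59118543 -0.08671988 -0.18284576  0.13724935] -10.476290220766288 [ 0.51251901 -0.07217359]
scene 34 [[0.0127, -0.1597, 0.1506], [0.0253, -0.1519, 0.1662], [0.0414, -0.1469, 0.179]]
scene rails 120 [[-0.0013, -0.1528, 0.1272], [0.019, -0.1241, 0.136], [0.0539, -0.0878, 0.1454]]
top 40 [[0.0045, -0.1604, 0.1503], [0.0172, -0.153, 0.1671], [0.0363, -0.1473, 0.1752]]
top rails 228 [[-0.0036, -0.1502, 0.1261], [0.0226, -0.1143, 0.1337], [0.0549, -0.082, 0.1437]]
scene2 34 [[0.0152, -0.1611, 0.1483], [0.0269, -0.1522, 0.1638], [0.0408, -0.1454, 0.1803]]
scene2 rails 121 [[-0.0009, -0.1573, 0.127], [0.0205, -0.1234, 0.1355], [0.0532, -0.0835, 0.1435]]
top2 40 [[0.0076, -0.1603, 0.1515], [0.0189, -0.1532, 0.1651], [0.0384, -0.1475, 0.1739]]
top2 rails 219 [[-0.0034, -0.1496, 0.1261], [0.0245, -0.1162, 0.1341], [0.0536, -0.0833, 0.144]]
```

```bash
python3 - <<'E'
from h import *
from scipy.optimize import least_squares
z=np.load("wrist2.npz"); p=np.array([.39879,.01752,.19657]); P=z["P"]
Rm=np.array([[0.13987,0.92347,0.35726],[0.99016,-0.1291,-0.05395],[-0.0037,0.36129,-0.93244]])
r=Rm[:,1]*[1,1,0]; r/=np.linalg.norm(r); t=np.array([-r[1],r[0],0])
L=(P-p).reshape(-1,3)[z["d"].ravel()>0]; L=np.c_[L@r,L@t,L[:,2]]
L=L[(L[:,2]>.008)&(L[:,2]<.03)&(L[:,0]>-.03)&(L[:,0]<.13)&(np.abs(L[:,1])<.075)]
# rim points: model plane z=a+b r+c t, circle radius .0555 (rim mid)
def f(q): 
    return np.hypot(np.hypot(L[:,0]-q[0],L[:,1]-q[1])-.0548, L[:,2]-(q[2]+q[3]*L[:,0]+q[4]*L[:,1]))
q=least_squares(f,[.053,.004,.014,.06,0],loss="cauchy",f_scale=.0015).x; print("centre r,t",q[:2],"z near",q[2],"slopes",q[3:],np.median(f(q)))
tiltcur=np.degrees(np.arctan2(Rm[2,1],-Rm[2,2])); print(tiltcur)
b=np.degrees(np.arctan(q[3])); tilt=tiltcur-b
# bowl rim-centre in tool frame
c=np.array([*(r*q[0]+t*q[1])[:2],q[2]+q[3]*q[0]+q[4]*q[1]]); cn=np.cross(np.array([r[0],r[1],q[3]]),np.array([t[0],t[1],q[4]])); cn/=np.linalg.norm(cn)
ct=Rm.T@(c-.047*cn) # base centre in tool
T=tool(-10.5,tilt); print("tilt",tilt,"up",T@Rm.T@cn)
x=np.array([np.cos(np.radians(-10.7)),np.sin(np.radians(-10.7)),0]); sp=np.array([.5125,-.0725,0])
fin=sp-.003*x+[0,0,.003]-T@ct; print("final tcp",fin)
pre=fin-.13*x+[0,0,.012]; hi=pre+[0,0,.10]
w=plan(hi,T,3); w=plan(pre,T,2,w); w=plan(fin+[0,0,.012],T,5,w); plan(fin,T,1,w)
E
```

```text
centre r,t [0.04828969 0.00234899] z near 0.012825420786859278 slopes [0.03994881 0.00208623] 0.0030642308585353906
21.179720018450595
tilt 18.892037999627657 up [-0.00106177 -0.00574143  0.99997723]
final tcp [ 0.46105214 -0.06563695  0.03716996]
[0.78, -0.24, 0.86] [-0.023, -0.0235, 0.008]
[0.78, -0.24, 0.86] [-0.0233, -0.023, 0.0084]
[0.78, -0.24, 0.86] [-0.0236, -0.0226, 0.0089]
-
[-0.0, 0.0, -0.0] [-0.0, -0.0162, 0.0473]
[-0.0, 0.0, -0.0] [-0.0, -0.0162, 0.0473]
-
[-0.0, 0.0, -0.0] [-0.0001, 0.0246, 0.0084]
[-0.0, 0.0, -0.0] [-0.0001, 0.0246, 0.0084]
[-0.0, 0.0, -0.0] [-0.0001, 0.0246, 0.0084]
[-0.0, 0.0, -0.0] [-0.0001, 0.0246, 0.0084]
[-0.0, 0.0, -0.0] [-0.0001, 0.0246, 0.0084]
-
[-0.0, 0.0, -0.0] [0.0, -0.0039, 0.0114]
-
```

```bash
python3 - <<'E'
from h import *
T=tool(-10.5,19); x=np.array([np.cos(np.radians(-10.7)),np.sin(np.radians(-10.7)),0]); fin=np.array([.46105,-.06564,.03717])
pre=fin-.092*x+[0,0,.012]; hi=pre+[0,0,.10]
w=plan(hi,T,3); w=plan(pre,T,2,w); w=plan(fin+[0,0,.012],T,4,w)
E
```

```text
[0.74, -0.25, 0.86] [-0.0236, -0.0117, 0.0126]
[0.74, -0.25, 0.86] [-0.0237, -0.0112, 0.0129]
[0.74, -0.25, 0.86] [-0.0238, -0.0107, 0.0131]
-
[-0.0, 0.0, -0.0] [-0.0, -0.0163, 0.0473]
[-0.0, 0.0, -0.0] [-0.0, -0.0163, 0.0473]
-
[-0.0, 0.0, 0.0] [-0.0001, 0.0217, 0.0075]
[-0.0, 0.0, 0.0] [-0.0001, 0.0217, 0.0075]
[-0.0, 0.0, 0.0] [-0.0001, 0.0217, 0.0075]
[-0.0, 0.0, 0.0] [-0.0001, 0.0217, 0.0075]
-
```

```bash
python3 -m pendant '[0.74,-0.25,0.86,-0.0236,-0.0117,0.0126,0, 0.74,-0.25,0.86,-0.0237,-0.0112,0.0129,0, 0.74,-0.25,0.86,-0.0238,-0.0107,0.0131,0, 0,0,0,0,0,0,0]'
python3 -m pendant '[0,0,0,0,-0.0163,0.0473,0, 0,0,0,0,-0.0163,0.0473,0, 0,0,0,0,0,0,0, 0,0,0,0,0,0,0]'
python3 - <<'E'
from h import *
T=tool(-10.5,19); x=np.array([np.cos(np.radians(-10.7)),np.sin(np.radians(-10.7)),0]); fin=np.array([.46105,-.06564,.03717])
print(sense()["joints"]); w=plan(fin+[0,0,.012],T,4); plan(fin,T,1,w)
E
```

```text
clock: 6.12
tool_pos: [0.3702, -0.0489, 0.1486]
ee_rot: [0.126, 0.759, 0.63, 0.105]
force: [0.9, 1.1, -1.7]
finger_gap: 0.052
grasp_force: 40.4
clock: 6.62
tool_pos: [0.3759, -0.0524, 0.0752]
ee_rot: [0.116, 0.759, 0.633, 0.102]
force: [0.2, -0.4, -2.3]
finger_gap: 0.055
grasp_force: 40.8
[-0.4062289   0.21161068  2.35626031  0.27751209  0.28278894 -0.48075281]
[-0.3, -0.13, 0.01] [0.0005, 0.0185, 0.0128]
[-0.3, -0.13, 0.01] [0.0005, 0.0184, 0.0129]
[-0.3, -0.13, 0.01] [0.0006, 0.0184, 0.013]
[-0.3, -0.13, 0.01] [0.0006, 0.0183, 0.0131]
-
[0.0, 0.0, -0.0] [-0.0, -0.0039, 0.0113]
-
```

```bash
python3 - <<'E'
from h import *
plan([.3735,-.0495,.062],tool(-10.5,9),2)
E
```

```text
[4.39, -0.26, 0.05] [0.0012, -0.0034, 0.0059]
[4.39, -0.26, 0.05] [0.0012, -0.0029, 0.0061]
-
```

```bash
python3 -m pendant '[4.4,-0.26,0.05,0.001,-0.0034,0.006,0, 4.4,-0.26,0.05,0.001,-0.003,0.006,0, 0,0,0,0,0,0,0, 0,0,0,0,0,0,0]'
python3 - <<'E'
from h import *
x=np.array([np.cos(np.radians(-10.7)),np.sin(np.radians(-10.7)),0]); fin=np.array([.46105,-.06564,.03717])
print(pose()[1].round(3).tolist(),sense()["joints"]); T=tool(-10.5,9); w=plan(fin+[0,0,.02],T,4)
E
```

```text
clock: 7.12
tool_pos: [0.3724, -0.0497, 0.0617]
ee_rot: [0.06, 0.767, 0.637, 0.05]
force: [-0.3, -0.8, -1.0]
finger_gap: 0.054
grasp_force: 40.6
[[0.183, 0.971, 0.153], [0.983, -0.181, -0.028], [0.001, 0.156, -0.988]] [-0.36175622  0.27870666  2.25520095  0.06461939  0.45444851 -0.23384464]
[-0.01, -0.01, -0.01] [0.0001, 0.0221, 0.0046]
[-0.01, -0.01, -0.01] [0.0001, 0.0221, 0.0046]
[-0.01, -0.01, -0.01] [0.0001, 0.0221, 0.0046]
[-0.01, -0.01, -0.01] [0.0001, 0.0221, 0.0046]
-
```

```bash
python3 -m pendant '[0,0,0,0,0.022,0.004,0, 0,0,0,0,0.022,0.004,0, 0,0,0,0,0.012,0.002,0, 0,0,0,0,0,0,0]'
python3 - <<'E'
from h import *
x=np.array([np.cos(np.radians(-10.7)),np.sin(np.radians(-10.7)),0]); fin=np.array([.46105,-.06564,.03717])
print(sense()["joints"]); T=tool(-10.5,19); w=plan(fin+[0,0,.014]-.012*x,T,3);w=plan(fin+[0,0,.008],T,2,w);w=plan(fin,T,1,w)
E
```

```text
clock: 7.62
tool_pos: [0.4283, -0.0604, 0.0599]
ee_rot: [0.059, 0.767, 0.637, 0.05]
force: [0.1, 0.0, -2.4]
finger_gap: 0.052
grasp_force: 40.6
[-0.33545676  0.36003516  2.11460723  0.04893614  0.51478874 -0.19189537]
[-3.38, -0.01, -0.02] [0.0003, 0.0065, 0.0039]
[-3.38, -0.01, -0.02] [0.0003, 0.0063, 0.0043]
[-3.38, -0.01, -0.02] [0.0003, 0.006, 0.0047]
-
[0.0, 0.0, 0.0] [-0.0, 0.0047, 0.0048]
[0.0, 0.0, 0.0] [-0.0, 0.0047, 0.0048]
-
[0.0, -0.0, 0.0] [-0.0, -0.0026, 0.0076]
-
```

```bash
python3 -m pendant '[-3.4,0,0,0,0.0065,0.004,0, -3.4,0,0,0,0.0063,0.0043,0, -3.4,0,0,0,0.006,0.0047,0, 0,0,0,0,0.0047,0.0048,0, 0,0,0,0,0.0047,0.0048,0]'
python3 -m pendant '[0,0,0,0,0,0,0]'
python3 - <<'E'
from h import *
fin=np.array([.46105,-.06564,.03717])
print(sense()["joints"]); p,Rm=pose(); plan(fin,tool(-10.5,19),1)
c=cam("wrist"); save(c,"w4")
E
```

```text
clock: 8.25
tool_pos: [0.464, -0.0678, 0.054]
ee_rot: [0.121, 0.759, 0.631, 0.103]
force: [0.0, 0.6, -2.2]
finger_gap: 0.052
grasp_force: 40.8
clock: 8.38
tool_pos: [0.4642, -0.0678, 0.0539]
ee_rot: [0.121, 0.759, 0.631, 0.103]
force: [-0.1, 0.8, -2.2]
finger_gap: 0.057
grasp_force: 40.8
[-0.34556435  0.38337299  2.16557954  0.19583023  0.28282547 -0.34139303]
[-0.7, -0.21, -0.06] [0.0015, -0.0086, 0.0148]
-
```

View pics/w4.png

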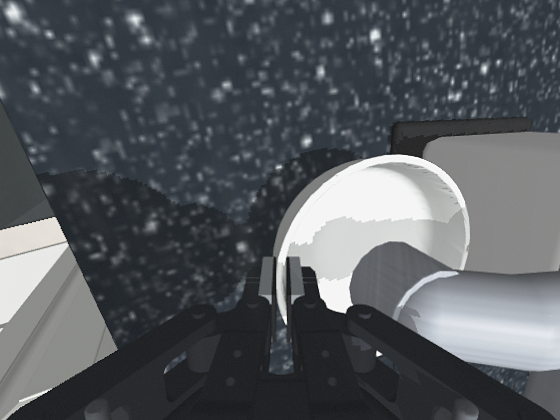

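The bowl is under the collar and clear of it. The collar appears at (395,280), and joint 5 is at its limit, so I'll ease the tilt while lowering.

```bash
python3 - <<'E'
from h import *
w=plan([.460,-.0656,.043],tool(-10.5,13),2); plan([.460,-.0656,.037],tool(-10.5,13),2,w)
E
```

```text
[2.64, -0.11, -0.03] [0.0006, -0.0037, 0.0045]
[2.64, -0.11, -0.03] [0.0007, -0.0035, 0.0047]
-
[0.0, -0.0, 0.0] [-0.0, -0.0007, 0.0029]
[0.0, -0.0, 0.0] [-0.0, -0.0007, 0.0029]
-
```

```bash
python3 -m pendant '[2.6,-0.11,0,0.0006,-0.0037,0.0045,0, 2.6,-0.11,0,0.0006,-0.0035,0.0047,0, 0,0,0,0,0,0,0]'
python3 -m pendant '[0,0,0,0,-0.0007,0.003,0, 0,0,0,0,0,0,0]'
python3 -m pendant '[0,0,0,0,-0.0007,0.003,0, 0,0,0,0,0,0,0]'
python3 -c "
from h import *
print(sense()['joints'])"
```

```text
clock: 8.8
tool_pos: [0.4602, -0.0657, 0.043]
ee_rot: [0.088, 0.764, 0.635, 0.073]
force: [0.2, -0.0, -0.8]
finger_gap: 0.056
grasp_force: 40.6
clock: 9.05
tool_pos: [0.4593, -0.0655, 0.0398]
ee_rot: [0.087, 0.764, 0.635, 0.073]
force: [-0.1, 0.0, -1.3]
finger_gap: 0.055
grasp_force: 40.8
clock: 9.3
tool_pos: [0.4585, -0.0652, 0.0366]
ee_rot: [0.087, 0.764, 0.635, 0.072]
force: [-5.9, 0.9, -0.5]
finger_gap: 0.051
grasp_force: 41.1
[-0.33000834  0.43101739  2.11695131  0.09195172  0.37112075 -0.22752304]
```

```bash
python3 - <<'E'
from h import *
w=plan([.4575,-.065,.040],tool(-10.5,16),2); plan([.4575,-.065,.036],tool(-10.5,16),2,w)
E

```

```text
[-1.52, -0.01, -0.04] [0.0, -0.0001, -0.0018]
[-1.52, -0.01, -0.04] [0.0, -0.0001, -0.0018]
-
[-0.0, -0.0, 0.0] [0.0, -0.0006, 0.0019]
[-0.0, -0.0, 0.0] [0.0, -0.0006, 0.0019]
-
```

```bash
python3 -m pendant '[-1.5,0,0,0,0,-0.0018,0, -1.5,0,0,0,0,-0.0018,0, 0,0,0,0,0,0,0]'
python3 -m pendant '[0,0,0,0,-0.0006,0.002,0, 0,0,0,0,0,0,0]'
python3 -m pendant '[0,0,0,0,-0.0006,0.002,0, 0,0,0,0,0,0,0]'
python3 - <<'E'
from h import *
from scipy.optimize import least_squares
s=sense();print(s['joints']); c=cam("wrist");P=cloud(c);p,Rm=pose()
r=Rm[:,1]*[1,1,0]; r/=np.linalg.norm(r); t=np.array([-r[1],r[0],0])
L=(P-p).reshape(-1,3)[c["depth"].ravel()>0]; L=np.c_[L@r,L@t,L[:,2]]
L=L[(L[:,2]>-.005)&(L[:,2]<.03)&(L[:,0]>-.03)&(L[:,0]<.12)&(np.abs(L[:,1])<.075)]
f=lambda q:np.hypot(np.hypot(L[:,0]-q[0],L[:,1]-q[1])-.0548, L[:,2]-(q[2]+q[3]*(L[:,0]-.05)+q[4]*L[:,1]))
q=least_squares(f,[.05,.003,.012,-.03,0],loss="cauchy",f_scale=.0015).x
print(q,"centre world",p+r*q[0]+t*q[1]+[0,0,q[2]], np.median(f(q)))
E
```

```text
clock: 9.68
tool_pos: [0.4586, -0.0655, 0.0405]
ee_rot: [0.107, 0.762, 0.633, 0.09]
force: [-0.5, 0.0, -2.0]
finger_gap: 0.051
grasp_force: 43.0
clock: 9.93
tool_pos: [0.4591, -0.0656, 0.0382]
ee_rot: [0.107, 0.762, 0.633, 0.089]
force: [-0.7, 0.1, -2.1]
finger_gap: 0.054
grasp_force: 43.0
clock: 10.18
tool_pos: [0.4589, -0.0655, 0.0363]
ee_rot: [0.107, 0.762, 0.633, 0.089]
force: [0.1, -0.3, -1.8]
finger_gap: 0.053
grasp_force: 43.0
[-0.33641392  0.42338116  2.16123739  0.1521992   0.28299782 -0.29235827]
[ 0.04956858  0.00202684  0.01016343 -0.04734386  0.00601922] centre world [ 0.5080876  -0.07261622  0.04656812] 0.0053348024301103905
```

```bash
python3 -m pendant '[0.5,0,0,0,0.0005,0.0015,0, 0.5,0,0,0,0.0005,0.0015,0, 0,0,0,0,0,0,0]'
python3 -m pendant '[0,0,0,0,0,0,8, 0,0,0,0,0,0,16, 0,0,0,0,0,0,22, 0,0,0,0,0,0,28, 0,0,0,0,0,0,28]' 
python3 - <<'E'
from h import *
c=cam("wrist");save(c,"w5")
p,Rm=pose(); print(p, Rm[:,2])
E
```

```text
clock: 10.6
tool_pos: [0.4603, -0.0657, 0.0338]
ee_rot: [0.1, 0.763, 0.634, 0.084]
force: [-3.2, -0.1, -0.1]
finger_gap: 0.051
grasp_force: 41.7
clock: 11.22
tool_pos: [0.4551, -0.0637, 0.0324]
ee_rot: [0.096, 0.763, 0.634, 0.081]
force: [-23.3, 2.9, 11.7]
finger_gap: 0.281
grasp_force: 0.0
[ 0.45514287 -0.06368799  0.0323903 ] [ 0.24557855 -0.04322224 -0.96841263]
```

View pics/w5.png

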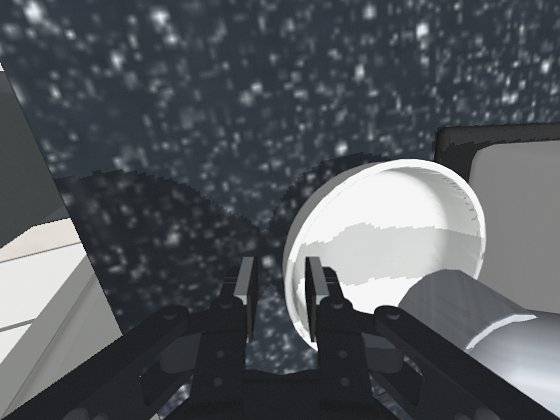

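The bowl stands under the spout and is released. The fingers at (248,290) and (318,290) straddle the rim, but the inner knuckle presses on the spout. I'll narrow the fingers a bit and back out along the tool axis.

```bash
python3 -m pendant '[0,0,0,0,0,0,18, 0,0,0,0,0,0,18]'
```

```text
clock: 11.52
tool_pos: [0.4572, -0.0646, 0.0326]
ee_rot: [0.097, 0.763, 0.634, 0.082]
force: [-12.0, 1.7, 2.1]
finger_gap: 0.175
grasp_force: 0.0
```

```bash
python3 -m pendant '[0,0,0,0,-0.003,-0.003,18, 0,0,0,0,0,-0.005,18, 0,0,0,0,0,0,18]'
```

```text
clock: 11.9
tool_pos: [0.4567, -0.0653, 0.0417]
ee_rot: [0.102, 0.762, 0.633, 0.085]
force: [0.5, -0.2, -0.5]
finger_gap: 0.183
grasp_force: 0.0
```

```bash
python3 -m pendant '[0,0,0,0,0,-0.01,18, 0,0,0,0,0,-0.015,18, 0,0,0,0,0,0,18]'
python3 -m pendant '[0,0,0,0,-0.01,-0.025,18, 0,0,0,0,-0.02,-0.04,18, 0,0,0,0,-0.02,-0.04,18, 0,0,0,0,0,0,18]'
python3 - <<'E'
from h import *
from scipy.optimize import least_squares
p,Rm=pose();print(p,sense()["joints"]); c=cam("wrist");P=cloud(c);save(c,"w6");np.savez("w6.npz",P=P,d=c["depth"],im=c["image"])
L=P[c["depth"]>0]; L=L[(np.abs(L[:,0]-.51)<.08)&(np.abs(L[:,1]+.07)<.08)&(L[:,2]>.035)&(L[:,2]<.06)]
f=lambda q:np.hypot(np.hypot(L[:,0]-q[0],L[:,1]-q[1])-.0548, L[:,2]-(q[2]+q[3]*(L[:,0]-.51)+q[4]*(L[:,1]+.072)))
q=least_squares(f,[.51,-.072,.047,0,0],loss="cauchy",f_scale=.0015).x; print(len(L),q,np.median(f(q)))
E
```

```text
clock: 12.28
tool_pos: [0.4501, -0.064, 0.0662]
ee_rot: [0.102, 0.762, 0.633, 0.085]
force: [0.6, 0.0, -0.5]
finger_gap: 0.182
grasp_force: 0.0
clock: 12.78
tool_pos: [0.3751, -0.05, 0.1552]
ee_rot: [0.103, 0.762, 0.633, 0.085]
force: [0.5, 0.1, -0.6]
finger_gap: 0.184
grasp_force: 0.0
[ 0.37509004 -0.04999632  0.1551726 ] [-0.37883323  0.03174424  2.2059758   0.08458494  0.64251867 -0.25550478]
3685 [ 0.50956291 -0.07289727  0.04545866 -0.00716224  0.01318599] 0.005633731380866584
```

View pics/w6.png

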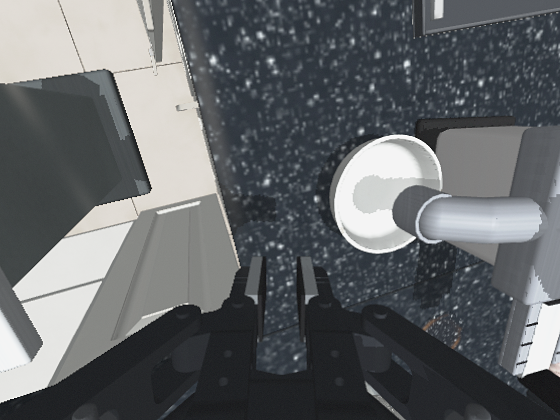

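The bowl stands upright and centred under the spout at (390,195), with the rim level. The housing and slide are to the right. Next I'll move over the tab and measure it.

```bash
python3 - <<'E'
from h import *
p,Rm=pose(); w=plan([.44,-.14,.23],tool(-10.5,0),3); plan([.584,-.241,.235],tool(-100.7,0),9,w)
E

```

```text
[5.09, 0.01, -0.03] [-0.0255, 0.0323, -0.0174]
[5.09, 0.01, -0.03] [-0.0255, 0.0306, -0.0202]
[5.09, 0.01, -0.03] [-0.0255, 0.0287, -0.0228]
-
[0.0, -0.0, 10.02] [-0.0081, 0.0178, -0.0006]
[0.0, -0.0, 10.02] [-0.0049, 0.0189, -0.0006]
[0.0, -0.0, 10.02] [-0.0015, 0.0195, -0.0006]
[0.0, -0.0, 10.02] [0.0019, 0.0195, -0.0006]
[0.0, -0.0, 10.02] [0.0052, 0.0188, -0.0006]
[0.0, -0.0, 10.02] [0.0084, 0.0176, -0.0006]
[0.0, -0.0, 10.02] [0.0114, 0.0159, -0.0006]
[0.0, -0.0, 10.02] [0.014, 0.0137, -0.0006]
[0.0, -0.0, 10.02] [0.0161, 0.011, -0.0006]
-
```

```bash
python3 -m pendant '[5.1,0,0,-0.0255,0.0323,-0.0174,30, 5.1,0,0,-0.0255,0.0306,-0.02,40, 5.1,0,0,-0.0255,0.0287,-0.0228,50, 0,0,0,0,0,0,50]'
python3 -m pendant '[0,0,10,-0.0081,0.0178,-0.0006,50, 0,0,10,-0.0049,0.0189,-0.0006,50, 0,0,10,-0.0015,0.0195,-0.0006,50, 0,0,10,0.0019,0.0195,-0.0006,50, 0,0,10,0.0052,0.0188,-0.0006,50]'
python3 -m pendant '[0,0,10,0.0084,0.0176,-0.0006,50, 0,0,10,0.0114,0.0159,-0.0006,50, 0,0,10,0.014,0.0137,-0.0006,50, 0,0,10,0.0161,0.011,-0.0006,50, 0,0,0,0,0,0,50]'
cat > tab.py <<'E'
from h import *
p,Rm=pose();print(p,Rm[:,1],Rm[:,2],sense()["joints"]); c=cam("wrist");P=cloud(c);im=c["image"].astype(int);np.savez("w7.npz",P=P,d=c["depth"],im=c["image"])
a=np.radians(-10.8); X=np.array([np.cos(a),np.sin(a),0]);Y=np.array([-np.sin(a),np.cos(a),0]); O=np.array([.5912,-.0872,0])
L=np.dstack([(P-O)@X,(P-O)@Y,P[...,2]]); ok=c["depth"]>0
m=ok&(L[...,2]>.162)&(L[...,2]<.18)&(np.abs(L[...,0]-.025)<.05)&(L[...,1]<-.1)&(L[...,1]>-.26)
q=L[m]; print("tab top",len(q),np.percentile(q,[2,50,98],axis=0).round(4).tolist(), im[m].mean() if len(q) else "")
if len(q):
    W=P[m]; print("world rect",cv2.minAreaRect(W[:,:2].astype(np.float32)))
g=im.max(2)
# blade/rails: dark pixels at rail height, histogram along y
m=ok&(L[...,2]>.122)&(L[...,2]<.145)&(np.abs(L[...,0]-.025)<.03)&(L[...,1]<-.06)&(L[...,1]>-.2)
print("rails",m.sum(),np.percentile(L[m],[2,50,98],axis=0).round(4).tolist() if m.any() else "")
for lo in np.arange(-.2,-.06,.002):
    s=m&(L[...,1]>=lo)&(L[...,1]<lo+.002)
    if s.sum()>5:
        out=[]
        for x0 in(-.006,.006,.014,.022,.030,.038):
            t=s&(L[...,0]>=x0+.0)&(L[...,0]<x0+.008); out.append(int(np.median(g[t])) if t.sum()>2 else -1)
        print(round(lo+.001,3),out)
E
python3 tab.py
```

```text
clock: 13.32
tool_pos: [0.4434, -0.1426, 0.2281]
ee_rot: [-0.001, 0.77, 0.638, -0.001]
force: [-0.2, -0.1, -1.7]
finger_gap: 0.506
grasp_force: 0.0
clock: 13.95
tool_pos: [0.52, -0.1955, 0.2288]
ee_rot: [-0.002, 0.968, 0.252, -0.003]
force: [0.2, -0.3, -0.1]
finger_gap: 0.501
grasp_force: 0.0
clock: 14.58
tool_pos: [0.5841, -0.2405, 0.2304]
ee_rot: [-0.001, 0.996, -0.091, -0.003]
force: [-0.4, 1.1, 0.7]
finger_gap: 0.498
grasp_force: 0.0
[ 0.58405782 -0.24053779  0.23044473] [-0.18211397 -0.98327595 -0.00170455] [-0.00631324  0.00290279 -0.99997586] [-5.11640500e-01  5.47066930e-01  1.19709928e+00 -5.67799141e-04
  1.40435254e+00  1.24238231e+00]
tab top 744 [[0.0166, -0.1625, 0.1643], [0.0325, -0.1569, 0.1728], [0.0453, -0.1515, 0.1744]] 40.39829749103943
world rect ((0.5919333100318909, -0.24687883257865906), (0.01188281737267971, 0.030052995309233665), 79.462158203125)
rails 7548 [[0.0011, -0.149, 0.1298], [0.029, -0.1038, 0.1339], [0.0538, -0.064, 0.1439]]
-0.161 [-1, -1, -1, -1, -1, 28]
-0.159 [-1, -1, -1, -1, -1, 29]
-0.157 [-1, -1, -1, -1, -1, 31]
-0.155 [-1, -1, -1, -1, -1, 3
[... 1013 characters left out ...]
0.099 [-1, 227, 220, 219, 246, 247]
-0.097 [241, 220, 247, 247, 247, 247]
-0.095 [74, 113, 247, 247, 247, 247]
-0.093 [216, 214, 247, 247, 247, 247]
-0.091 [241, 235, 247, 247, 247, 247]
-0.089 [243, 233, 247, 247, 247, 247]
-0.087 [214, 240, 247, 247, 247, 247]
-0.085 [240, 240, 247, 247, 247, 247]
-0.083 [240, 230, 247, 247, 247, 247]
-0.081 [240, 229, 247, 247, 247, 247]
-0.079 [240, 240, 247, 247, 247, 247]
-0.077 [239, 238, 216, 249, 249, 247]
-0.075 [239, 209, 58, 62, 60, 65]
-0.073 [235, 240, 116, 84, 80, 135]
-0.071 [239, 240, 235, 218, 216, 218]
-0.069 [237, 236, 219, 218, 220, 217]
-0.067 [32, 31, 31, 29, 31, 29]
-0.065 [97, 49, 42, 41, 40, 41]
-0.063 [174, 129, 130, 131, 123, 121]
```

```bash
python3 - <<'E'
from h import *
T=tool(-100.6,0); w=plan([.5919,-.2469,.20],T,2); plan([.5919,-.2469,.142],T,3,w)
E
```

```text
[-0.05, 0.2, 0.12] [0.0049, 0.0026, 0.0154]
[-0.05, 0.2, 0.12] [0.0048, 0.0026, 0.0154]
-
[0.0, 0.0, -0.0] [-0.0, -0.0, 0.0193]
[0.0, 0.0, -0.0] [-0.0, -0.0, 0.0193]
[0.0, 0.0, -0.0] [-0.0, 0.0, 0.0193]
-
```

```bash
python3 -m pendant '[0,0.2,0.1,0.0045,0.0024,0.0154,50, 0,0.2,0.1,0.0045,0.0024,0.0154,50, 0,0,0,0,0,0.019,50, 0,0,0,0,0,0.019,50, 0,0,0,0,0,0.019,50]'
python3 -m pendant '[0,0,0,0,0,0,50, 0,0,0,0,0,0,50]'
python3 -c "
from h import *
plan([.5919,-.2469,.141],tool(-100.6,0),1)"
```

```text
clock: 15.25
tool_pos: [0.5914, -0.2468, 0.1437]
ee_rot: [-0.0, 0.996, -0.093, 0.001]
force: [0.4, -0.5, 0.1]
finger_gap: 0.504
grasp_force: 0.0
clock: 15.5
tool_pos: [0.5921, -0.2471, 0.1459]
ee_rot: [0.0, 0.996, -0.094, 0.002]
force: [-0.1, -0.2, -0.1]
finger_gap: 0.498
grasp_force: 0.0
[-0.02, -0.21, -0.14] [-0.0002, -0.0002, 0.0049]
-
```

```bash
python3 -m pendant '[0,0,0,0,0,0.003,50, 0,0,0,0,0,0,0, 0,0,0,0,0,0,0, 0,0,0,0,0,0,0, 0,0,0,0,0,0,0]' 50
python3 -m pendant '[0,0,0,0,0.01,0,0, 0,0,0,0,0.01,0,0, 0,0,0,0,0,0,0, 0,0,0,0,0,0,0]'
sed 's/L\[...,1\]<-.06/L[...,1]<-.085/;s/np.arange(-.2,-.06,.002)/np.arange(-.14,-.085,.001)/;s/lo+.002/lo+.001/' tab.py > idx.py; python3 idx.py
```

```text
clock: 16.12
tool_pos: [0.592, -0.2471, 0.1431]
ee_rot: [0.0, 0.996, -0.093, 0.002]
force: [-1.5, -0.6, 3.2]
finger_gap: 0.131
grasp_force: 49.1
clock: 16.62
tool_pos: [0.589, -0.2655, 0.143]
ee_rot: [-0.001, 0.996, -0.093, 0.002]
force: [1.4, 6.1, 3.1]
finger_gap: 0.135
grasp_force: 49.3
[ 0.58901883 -0.26545632  0.14304764] [-0.18590538 -0.98256421 -0.00260183] [ 0.00475082  0.00174909 -0.99998719] [-0.54387867  0.63413082  1.28754541  0.00421659  1.21675905  1.21246158]
tab top 3123 [[0.0184, -0.1935, 0.1627], [0.0389, -0.1759, 0.1724], [0.0456, -0.1579, 0.1794]] 51.30953143345074
world rect ((0.5931724309921265, -0.2640644907951355), (0.0321427583694458, 0.031700581312179565), 44.475399017333984)
rails 11565 [[0.003, -0.1705, 0.1301], [0.0329, -0.12, 0.1337], [0.054, -0.0864, 0.1382]]
-0.139 [-1, 165, 221, 222, 220, 222]
-0.138 [-1, 168, 221, 222, 220, 222]
-0.137 [-1, 164, 221, 222, 219, 222]
-0.136 [-1, 162, 221, 221, 220, 222]
-0.135 [-1, 109, 220, 221, 220, 222]
-0.134 [-1, 71, 221, 221, 219, 221]
-0.133 [-1, 136, 220, 221, 220, 222]
-0.132 [-1, 172, 221, 221, 220, 222]
-0.13
[... 1026 characters left out ...]
7, 247]
-0.103 [230, 238, 247, 247, 247, 247]
-0.102 [-1, 237, 247, 247, 247, 247]
-0.101 [238, 237, 247, 247, 247, 247]
-0.1 [-1, 230, 247, 247, 247, 247]
-0.099 [234, 238, 247, 247, 247, 247]
-0.098 [242, 235, 247, 247, 247, 247]
-0.097 [238, 227, 247, 247, 247, 247]
-0.096 [204, 235, 248, 247, 247, 247]
-0.095 [47, 109, 43, 210, 249, 247]
-0.094 [90, 52, 50, 53, 56, 55]
-0.093 [244, 149, 56, 63, 75, 78]
-0.092 [238, 240, 52, 56, 71, 77]
-0.091 [228, 238, 77, 76, 74, 87]
-0.09 [238, 238, -1, -1, -1, 145]
-0.089 [239, 238, 244, 201, -1, 194]
-0.088 [229, 231, 250, 254, 252, 199]
-0.087 [239, 237, 247, 247, 248, 248]
-0.086 [230, 237, 247, 247, 247, 247]
-0.085 [234, 237, 247, 247, 247, 247]
```

```bash
python3 -m pendant '[0,0,0,0,0.01,0,0, 0,0,0,0,0.01,0,0, 0,0,0,0,0,0,0, 0,0,0,0,0,0,0]'
sed -i 's/-.14,-.085/-.122,-.105/' idx.py; python3 idx.py
```

```text
clock: 17.18
tool_pos: [0.5859, -0.2843, 0.1431]
ee_rot: [-0.002, 0.996, -0.093, 0.003]
force: [4.3, 9.2, 4.1]
finger_gap: 0.128
grasp_force: 49.3
[ 0.58594953 -0.28431702  0.14307298] [-0.18547281 -0.98264247 -0.00368921] [ 0.00587792  0.00264485 -0.99997923] [-0.57195504  0.6432046   1.27037955  0.00574666  1.2245029   1.18346429]
tab top 3129 [[0.0188, -0.2125, 0.1627], [0.0394, -0.1946, 0.1725], [0.0461, -0.1771, 0.1796]] 49.78065409609034
world rect ((0.5897226929664612, -0.2825436592102051), (0.03222881630063057, 0.0315522775053978), 45.410430908203125)
rails 13747 [[0.0024, -0.188, 0.1297], [0.0322, -0.1261, 0.1337], [0.0537, -0.0865, 0.1379]]
-0.121 [-1, 229, 247, 247, 247, 247]
-0.12 [235, 234, 247, 247, 247, 247]
-0.119 [237, 218, 247, 247, 247, 247]
-0.118 [192, 235, 247, 247, 247, 247]
-0.117 [236, 233, 247, 247, 247, 247]
-0.116 [186, 225, 247, 247, 247, 247]
-0.115 [51, 117, 248, 247, 247, 247]
-0.114 [53, 74, 39, 49, 241, 248]
-0.113 [217, 173, 49, 58, 58, 56]
-0.112 [212, 235, 54, 61, 75, 77]
-0.111 [227, 236, 50, 54, 69, 77]
-0.11 [220, 236, 67, 73, 73, 95]
-0.109 [220, 235, -1, -1, -1, 133]
-0.108 [187, 236, 255, -1, -1, 188]
-0.107 [235, 235, 251, 252, 249, 248]
-0.106 [235, 235, 247, 247, 248, 247]
-0.105 [235, 235, 247, 247, 247, 247]
```

```bash
python3 -m pendant '[0,0,0,0,0.0028,0,0, 0,0,0,0,0,0,0, 0,0,0,0,0,0,0]'
sed -i 's/-.122,-.105/-.120,-.108/' idx.py; python3 idx.py
```

```text
clock: 17.6
tool_pos: [0.5855, -0.2868, 0.1431]
ee_rot: [-0.002, 0.996, -0.093, 0.003]
force: [4.9, 9.3, 3.3]
finger_gap: 0.131
grasp_force: 49.2
[ 0.5855408  -0.28679379  0.14308233] [-0.18519959 -0.98269328 -0.00387657] [ 0.00597931  0.00281789 -0.99997815] [-0.57561658  0.64449673  1.26791298  0.00597069  1.2257067   1.1794565 ]
tab top 3120 [[0.0191, -0.2149, 0.1628], [0.0395, -0.1972, 0.1725], [0.0462, -0.1796, 0.1795]] 49.37446581196581
world rect ((0.5884813070297241, -0.29016029834747314), (0.03137224167585373, 0.03218572586774826), 23.393455505371094)
rails 13990 [[0.0025, -0.1889, 0.1297], [0.0321, -0.1269, 0.1337], [0.0537, -0.0867, 0.1378]]
-0.119 [213, 234, 247, 247, 247, 247]
-0.118 [-1, 235, 247, 247, 247, 247]
-0.117 [235, 232, 248, 248, 247, 247]
-0.116 [198, 215, 39, 50, 56, 59]
-0.115 [60, 73, 55, 61, 70, 68]
-0.114 [49, 56, 51, 56, 72, 77]
-0.113 [221, 147, 54, 59, 67, 74]
-0.112 [220, 236, -1, 113, 117, 126]
-0.111 [186, 236, -1, -1, -1, 214]
-0.11 [220, 235, 252, 244, 253, 248]
-0.109 [221, 234, 248, 249, 249, 247]
-0.108 [229, 220, 247, 247, 247, 247]
```

```bash
python3 -m pendant '[0,0,0,0,0,0,0, 0,0,0,0,0,0,0, 0,0,0,0,0,0,0, 0,0,0,0,0,0,0]'
python3 -c "
from workcell import *
print(close_job())"
```

```text
clock: 18.15
tool_pos: [0.5855, -0.2868, 0.1431]
ee_rot: [-0.002, 0.996, -0.093, 0.003]
force: [4.8, 9.6, 3.4]
finger_gap: 0.133
grasp_force: 49.2
the job is handed in; nothing more can be done
None
```

The bowl stands upright and released under the spout, about 3 mm off centre; the slide is held with its index bar on the middle line (about 40 mm out), and I handed the job in at 18 s; on release a finger briefly pressed the spout, 23 N at the reading, under the 40 N limit.

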